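# Set a cover plate over the fixture edge and clamp it for deburring

## Robot

A 6-joint arm with a two-finger parallel gripper is mounted at the origin on the work surface. World frame = base frame: x ahead of the robot, y to its left, z up, the work surface at z = 0. Lengths are in m, angles in rad, forces in N, time in s.
With the tool pointing down it reaches from about 0.25 to 0.725 m from the base axis. Payload 4 kg.
Tool frame: the origin (TCP) lies at the very end of the fingers, on their centre line; the grasp point (between the pads) lies env.tcp_to_grasp behind it (env.tcp_to_grasp is the distance from the TCP to the grasp point, in m); z points along the fingers, y is the line along which they close (so a half turn about z gives the same grasp; the last joint's range is limited). The gripper opens to 85 mm and grips with 20 to 120 N. Pads are 22 mm wide; open, the fingers measure 114 mm over their backs; the gripper's body (76 mm by 85 mm) begins 54 mm behind the grasp point. The pads swing forward as they close: fully open they stand 13 mm farther back than shut.
Start: joints at [1.338, 0.241, 0.005, 1.335, 0, 1.571], TCP at [0.115, 0.487, 0.231] pointing down, gripper open.
Joint ranges: [-2.72, 2.72], [-1.05, 1.87], [-1.09, 1.28], [-1.99, 2.15], [-1.42, 1.44], [-3.14, 3.14]. Speed limits (rad/s): [2.79, 2.79, 3.14, 3.14, 3.14, 3.14].

## Interface

Orientations are given as a unit quaternion [x, y, z, w].
In Python, from workcell import env gives the robot as it stands.
- The arm moves only by the shell command python3 -m inch 'ROWS' [FORCE]. ROWS is JSON, a list of rows, each a list of 3 entries, a list of its own where there are three numbers: the opening, from 0 (shut) to 1 (fully open), then the shift along the world's x, y, z in m, then the turn about the world's z in rad. In form: [[jaw, [dx, dy, dz], turn], ...]. A call has 1 to 12 rows; each row shifts and turns the commanded pose from where the row before left it; what a row does not reach is not made up. A row lasts 1/10 s, in which the tool goes at most 50 mm and 8.59 degrees, less where a joint would pass 70% of its speed; a pose out of reach is approached as far as the arm can. A call with a gripper value outside its range is refused whole. The fingers move at their own pace and stop on an object; FORCE is the grip in N (left out, the last holds). Time passes only in rows, so rows that do not move let the fingers close. It gives the time, the measured TCP pose, the force, the opening and the grip force at its end, in the units of the state.
- env.sense(): the state, without advancing time (a new reading comes with each control period).
- env.read_camera(name): name is "side" or "top"; returns a dict with "color" (420x560x3 uint8, red, green, blue), "range_z" (420x560 float32, m along the optical axis (not along the pixel's ray), 0 where there is no reading), "fx", "fy", "cx", "cy" (pixels), "k1" (the pictures are not rectified: a ray, as slopes to the right and down, at radius r is drawn at 1 + k1 r^2 times it, then the intrinsics apply), "rvec" (rotation vector, rad) and "tvec" (3), from world to camera coordinates, as OpenCV has them. Camera axes: x right, y down, z forward; pixel columns grow to the right and rows downward; lengths in m; the calibration is good to about 2 mm. A picture is of the moment at which its call begins.
- env.sign_off(): hands the job in; it is judged then, once.
The state is a dict: "time_s": time; "joints": joint angles; "qvel": joint speeds; "joint_torque": joint torques, N m; "tool_pos": TCP position; "tool_rot": TCP orientation; "ft_force": force on the tool from outside, world axes, zero at the start; "torque": the same for the moment, N m; "grip_width": finger opening in m; "gripper_force": force on a finger pad.
Only numpy, scipy, OpenCV 4.12 (cv2) and the standard library are available. Lean on these libraries where they do the work, as an engineer would, in place of code of your own. Each camera call takes 0.05 s, during which the arm holds its last target. There are 200 camera calls.

## Task

Set the loose aluminium cover plate on the deburring fixture up for filing: push it with the fingertips up against the fence and along it until its front end hangs 40 mm out over the fixture's open edge, square to it. Then push the toggle clamp's handle forward all the way to its stop, so that the rubber foot holds the plate down there. Slide the plate only, never lift or tip it, and leave the other things on the bench alone.

Things in the scene. Friction and masses are not known exactly. Their poses are not given: they have to be found in the camera images.
- fixture: Deburring fixture bolted to the bench: flat steel plate 220 mm (its x) by 320 mm (its y) on four feet, top face level, 45 mm above the bench, with flush tapped holes, a fence bar and a toggle clamp. Origin on the bench under its centre; at yaw 0 (within 9 degrees) x points away from the robot and y to the left. Its open edge, for the overhang, is the left one, at y = +160 mm.
- edge_mid (a point): Point on the top rim of the fixture's open (left) edge, at x = +20, y = +160, z = 45 mm in the fixture's frame, on the mid-line of a plate that lies against the fence. Axes as the fixture's.
- fence_mid (a point): Middle of the top rim of the fence's inner face, at x = +70, y = 0, z = 61 mm in the fixture's frame. The fence is a steel bar along the fixture's y on its far side, 20 mm thick, 300 mm long, 16 mm above the top face; the plate lies on its robot side.
- clamp_foot (a point): Middle of the toggle clamp's foot on the fixture's top face, at x = -75, y = +110, z = 45 mm in the fixture's frame. Foot 62 mm (x) by 34 mm (y); pivots and side plates rise up to 50 mm above the top face; 14 mm clear of a plate that lies against the fence. At the start the arm is raised and the handle leans back to -x.
- cover_plate: The loose work piece: flat aluminium plate 100 mm (its x) by 160 mm (its y), 6 mm thick, about 0.26 kg, a screw hole near each corner, a dark rectangle off centre. Origin at the centre of its underside; y runs along it to its front end. Starts on the fixture's top face, 2 to 4 cm short of the fence, up to 10 degrees askew. Well placed, its origin is at x = +20, y = +120 mm in the fixture's frame.
- plate_front (a point): Middle of the plate's short front end (the one towards the open edge), on the top face, 80 mm from the plate's centre along its +y. Starts 90 to 140 mm behind the open edge. The overhang is its y in the fixture's frame less 160 mm; at 40 mm a quarter of the plate hangs out and it still rests firmly.
- plate_rear (a point): Middle of the plate's short rear end, on the top face, 80 mm from the plate's centre along -y. A push of a few N slides the plate; pushed on the fence's side of this point its front end swings away from the fence.
- plate_near (a point): Middle of the plate's long side that faces the robot (away from the fence), on the top face, 50 mm from the plate's centre along -x. Pushed here while askew, the leading corner can wedge on the fence; a push nearer the end that lags squares the plate.
- clamp_arm: The clamp's steel arm, 70 mm long, with a rubber foot 16 mm wide on a spindle near its end. Origin on its pivot, at x = -55, y = +110, z = 67 mm in the fixture's frame. It starts raised by 52 degrees, the rubber foot 50 mm above the top face, and comes down towards +x as the handle is pushed forward; the rubber foot then lands at x = +5, y = +110 mm.
- clamp_handle (a joint): Handle angle: 0 rad open (leaning back, 32 degrees from the vertical to the fixture's -x), 1.0 rad shut (leaning 26 degrees forward to +x, at its stop, just past dead centre). It turns about a level axis along y at x = -84, y = +110, z = 82 mm in the fixture's frame. A few N level near its end move it, somewhat more at the last tenth, when the foot presses; it stays where left and stays shut.
- handle_end (a point): Free end of the clamp handle, on its mid-line, 80 mm from its pivot; black plastic sleeve 15 mm thick and 13 mm wide over the last 48 mm. Open, it is at x = -126, y = +110, z = 151 mm in the fixture's frame; shut, at x = -49, z = 154 mm. A level push towards +x from behind, with the fingertips 20 mm below its end, swings it right over.
- file: Bystander: flat file, 335 mm long, 25 mm wide, wooden handle, lying on the bench left of the fixture's open edge. Origin on the bench under its middle.
- tape_roll: Bystander: roll of tape, 104 mm across, 48 mm high, lying on the bench on the robot's side of the fixture. Origin under its centre.
- screwdriver: Bystander: screwdriver, 190 mm long, lying on the bench on the robot's side of the fixture.
- tin: Bystander: open steel tin, 68 mm across, 75 mm high, standing on the bench right of the fixture. Origin under its centre.
- spray_can: Bystander: spray can, 60 mm across, 190 mm high, standing well to the left. Origin under its centre.
- jar: Bystander: screw jar, 72 mm across, 85 mm high, standing to the left. Origin under its centre.
- plate_stack: Bystander: pile of three more cover plates, 18 mm high, on the bench well to the right; not the work piece. Origin under its centre.
There are look-alikes about, which are no part of the job. What is meant by the cover_plate is not red, and is the larger of those in its own colour.

How it is judged:
By the outcome, as a careful person would: the job done as asked, in the order asked, and still so for the second after the job is handed in, with the robot touching nothing.
It also fails if it takes over 72 s, if anything falls off the work surface, if the arm or the gripper's body presses on something with over 40 N, if the wrist force passes 120 N, or if a joint passes its speed limit or range.

## Working session

There is one attempt and no reset: what is moved stays moved. The work goes in short steps, Python scripts to look and compute and a shell command to move; the robot and the scene stay as the last step left them, time stands still between calls to the robot, and variables do not carry over. Pictures are saved under pics/ and viewed, at most 11 in all, crops included, and the job is handed in when it is done.

```bash
ls; mkdir -p pics
cat > h.py <<'E'
import numpy as np, cv2
from workcell import env
def cam(n):
    c=env.read_camera(n); R,_=cv2.Rodrigues(np.array(c["rvec"],float)); c["R"]=R; c["t"]=np.array(c["tvec"],float); return c
def ray(c,px):
    px=np.atleast_2d(np.array(px,float)); d=(px-[c["cx"],c["cy"]])/[c["fx"],c["fy"]]
    u=d.copy()
    for _ in range(20): u=d/(1+c["k1"]*(u**2).sum(1,keepdims=True))
    return np.c_[u,np.ones(len(u))]
def plane(c,px,z):
    r=ray(c,px)@c["R"]; o=-c["R"].T@c["t"]; s=(z-o[2])/r[:,2]; return o+r*s[:,None]
def depth(c):
    h,w=c["range_z"].shape; v,u=np.mgrid[:h,:w]; r=ray(c,np.c_[u.ravel(),v.ravel()])
    P=(r*c["range_z"].reshape(-1,1)-c["t"])@c["R"]; return P.reshape(h,w,3)
def proj(c,P):
    p=np.atleast_2d(P)@c["R"].T+c["t"]; u=p[:,:2]/p[:,2:]; u=u*(1+c["k1"]*(u**2).sum(1,keepdims=True)); return u*[c["fx"],c["fy"]]+[c["cx"],c["cy"]]
E
python3 - <<'E'
from h import *
for n in("top","side"):
    c=cam(n); cv2.imwrite(f"pics/{n}0.png",c["color"][:,:,::-1]); print(n,-c["R"].T@c["t"],c["R"][2],c["fx"],c["k1"])
s=env.sense(); print(s["time_s"],s["tool_pos"],s["tool_rot"],s["ft_force"],s["grip_width"],env.tcp_to_grasp)
E
```

```text
pics
top [ 0.10827856 -0.04263335  1.60176764] [ 0.21752192 -0.01013304 -0.97600284] 500.8220462373177 -0.059695507371331044
side [0.28676072 1.12162957 1.25120079] [ 0.08888978 -0.70423925 -0.7043761 ] 499.22085929517095 0.031086291041802182
0.1 [0.11521883 0.48596972 0.2304877 ] [ 1.16127209e-01  9.93233894e-01 -9.42579144e-04 -1.18409454e-04] [ 0.18736611  0.83985936 -1.35535881] 0.08554755546915538 0.0187
```

View pics/top0.png

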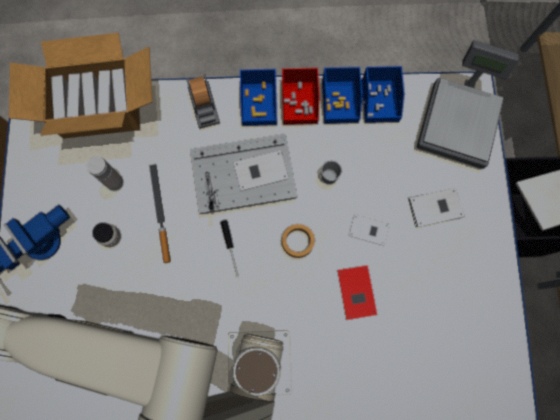

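View pics/side0.png

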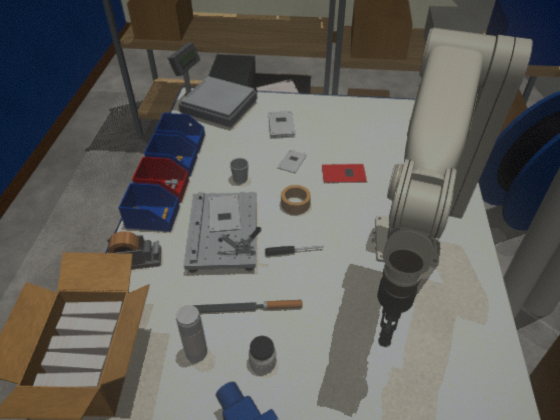

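The top view shows the fixture at (245,172), with a white plate on it at (260,170). The toggle clamp is at (210,190), the tape at (298,240), the tin at (331,172) and the file at (160,210).

Cover plate candidates are:
- the white plate on the fixture (260,170)
- a small white plate (370,229)
- a pile (437,207)
- a red plate (357,292)

The one on the fixture fits: it isn't red, it's the larger single one, and it lies on the top face. I'll confirm this with a crop.

```bash
cat > m.py <<'E'
from h import *
import sys
def rect(P):
    (c,(w,h),a)=cv2.minAreaRect((P[:,:2]*1000).astype(np.float32)); b=cv2.boxPoints(((c),(w,h),a)); return c,(w,h),a
def measure(tag=None):
    for n in("top","side"):
        c=cam(n); P=depth(c); g=cv2.cvtColor(c["color"],cv2.COLOR_RGB2GRAY); hsv=cv2.cvtColor(c["color"],cv2.COLOR_RGB2HSV)
        reg=(P[...,0]>.3)&(P[...,0]<.75)&(P[...,1]>-.25)&(P[...,1]<.35)
        m=(reg&(P[...,2]>.03)&(P[...,2]<.062)).astype(np.uint8)
        k,l,s,_=cv2.connectedComponentsWithStats(m); i=max(range(1,k),key=lambda i:s[i,4])
        f=l==i; print(n,"fixture px",s[i],"z med",np.median(P[f][:,2]),"rect",rect(P[f]))
        w=(cv2.dilate(f.astype(np.uint8),np.ones((5,5)))>0)&(g>np.percentile(g[f],50)+25)
        k,l,s,_=cv2.connectedComponentsWithStats(w.astype(np.uint8)); i=max(range(1,k),key=lambda i:s[i,4]); w=l==i
        px=np.argwhere(w)[:,::-1]; Q=plane(c,px,.051); print("  plate px",s[i],"grey",np.median(g[f]),np.median(g[w]),"zmed",np.median(P[w][:,2]),"rect",rect(Q))
        if tag:
            x,y,ww,hh=cv2.boundingRect(f.astype(np.uint8)); x-=12;y-=12;ww+=24;hh+=24
            im=cv2.resize(c["color"][y:y+hh,x:x+ww,::-1],None,fx=5,fy=5,interpolation=cv2.INTER_CUBIC); im=im[:600,:800]; print("  crop origin",x,y); cv2.imwrite(f"pics/{n}_{tag}.png",im)
if __name__=="__main__": measure(sys.argv[1] if len(sys.argv)>1 else None)
E
python3 m.py a
```

```text
top fixture px [ 190  133  108   81 5978] z med 0.047795905975717465 rect ((604.8187866210938, 39.46343994140625), (225.29811096191406, 321.5082702636719), 8.211767196655273)
  plate px [267 178   5   4   6] grey 141.0 167.0 zmed 0.05066495223394939 rect ((572.8409423828125, -45.628509521484375), (4.659625053405762, 13.965302467346191), 44.548011779785156)
  crop origin 178 121
side fixture px [ 184  192   73   78 4567] z med 0.04603150794308678 rect ((600.3248901367188, 39.98146057128906), (219.5032501220703, 329.6407470703125), 7.650160789489746)
  plate px [213 191  28   2  50] grey 122.0 153.5 zmed -0.0001684518525268329 rect ((614.6449584960938, -118.88090515136719), (94.71956634521484, 5.0914764404296875), 5.888797760009766)
  crop origin 172 180
```

View pics/top_a.png

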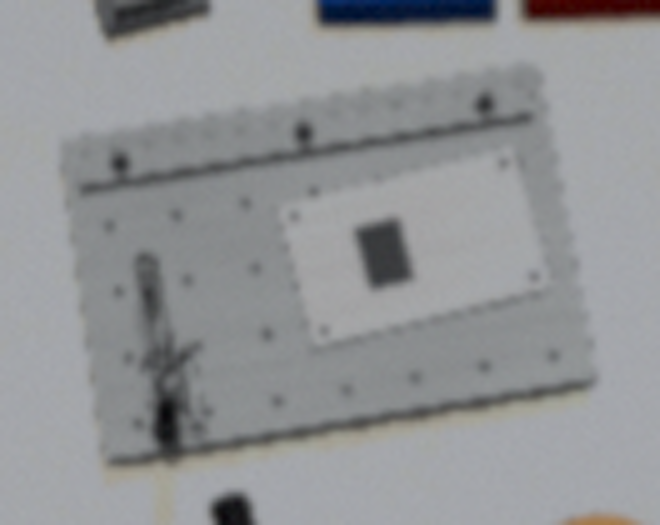

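View pics/side_a.png

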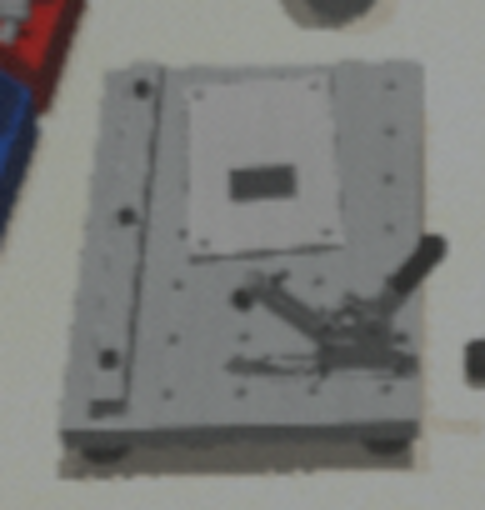

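The crops confirm the work piece. It is a full-size white plate with four corner holes and a dark rectangle off centre, lying on the fixture short of the fence line (top crop corners about (278,208), (512,150), (550,288), (315,348)). The clamp is open, with its handle leaning back. Next I'll fit edges along known lines.

```bash
cat > e.py <<'E'
from h import *
from scipy.ndimage import map_coordinates, gaussian_filter1d
def edge(c,a,b,z,nrm,win=.010,n=40,pol=0):
    """a,b world xy ends, nrm outward unit; returns inlier points (world xy) of strongest edge"""
    g=cv2.cvtColor(c["color"],cv2.COLOR_RGB2GRAY).astype(float); s=np.arange(-win,win+1e-9,.0005); out=[]
    for t in np.linspace(0,1,n):
        L=(a+(b-a)*t)+s[:,None]*nrm; q=proj(c,np.c_[L,np.full(len(s),z)])
        v=np.gradient(gaussian_filter1d(map_coordinates(g,[q[:,1],q[:,0]],order=1),2.5)); v=np.abs(v) if pol==0 else v*pol
        i=np.argmax(v[3:-3])+3; out.append(L[i])
    out=np.array(out); d=out@nrm; k=np.abs(d-np.median(d))<.02
    for _ in range(4):
        al=(out-a)@(b-a); p=np.polyfit(al[k],d[k],1); r=d-np.polyval(p,al); k=np.abs(r)<max(.0015,1.5*np.std(r[k]))
    m=np.polyval(p,((a+b)/2-a)@(b-a)); slope=(p[0]*np.linalg.norm(b-a))
    return m-(a+b)/2@nrm, slope, r[k].std()*1e3, k.sum()   # offset along nrm at middle, slope, spread
def rot(y): return np.array([[np.cos(y),-np.sin(y)],[np.sin(y),np.cos(y)]])
def run(c,o,yaw,lines,win):
    for nm,a,b,z,n,pol in lines:
        R=rot(yaw); off,sl,sd,k=edge(c,o+R@np.array(a),o+R@np.array(b),z,R@np.array(n,float),win,pol=pol)
        print("   %-10s off %6.2f mm  slope %6.2f deg  sd %.2f n %d"%(nm,off*1e3,np.degrees(sl),sd,k))
FIX=[("near",(-.11,-.15),(-.11,.08),.045,(1,0),0),("left",(-.07,.16),(.06,.16),.045,(0,1),0),("right",(-.1,-.16),(.06,-.16),.045,(0,1),0),("fence",(.07,-.14),(.07,.14),.061,(1,0),0),("fence_bot",(.07,-.14),(.07,.14),.045,(1,0),0)]
PL=[("p_near",(-.05,-.07),(-.05,.07),.051,(1,0),1),("p_far",(.05,-.07),(.05,.07),.051,(1,0),-1),("p_front",(-.04,.08),(.04,.08),.051,(0,1),-1),("p_rear",(-.04,-.08),(.04,-.08),.051,(0,1),1)]
E
python3 - <<'E'
from e import *
c=cam("top")
corn=np.array([(278,208),(512,150),(550,288),(315,348)],float); px=(corn+.5)/5-.5+[178,121]
Q=plane(c,px,.051)[:,:2]; print(Q.round(4), np.linalg.norm(Q-np.roll(Q,-1,0),axis=1))
po=Q.mean(0); d=(Q[0]+Q[3]-Q[1]-Q[2]); py=np.arctan2(-d[0],d[1]); print("plate",po,np.degrees(py))
for n in("top","side"):
    c=cam(n); print(n); run(c,np.array([.602,.040]),np.radians(8),FIX,.012); run(c,po,py,PL,.010)
E
```

```text
[[ 0.6365  0.0692]
 [ 0.6719 -0.0843]
 [ 0.5771 -0.1057]
 [ 0.5414  0.0465]] [0.15750558 0.09721857 0.15639013 0.09781592]
plate [ 0.60671952 -0.01859585] 13.08525755659248
top
   near       off  -4.68 mm  slope  -0.17 deg  sd 0.62 n 40
   left       off   0.68 mm  slope   0.09 deg  sd 0.85 n 40
   right      off  -2.34 mm  slope   0.35 deg  sd 0.72 n 29
   fence      off  -1.64 mm  slope   0.10 deg  sd 3.84 n 40
   fence_bot  off   5.02 mm  slope   0.03 deg  sd 3.78 n 40
   p_near     off   3.16 mm  slope   0.05 deg  sd 0.52 n 39
   p_far      off   0.70 mm  slope  -0.28 deg  sd 0.57 n 35
   p_front    off  -2.03 mm  slope  -0.27 deg  sd 0.63 n 39
   p_rear     off   0.61 mm  slope  -0.52 deg  sd 0.53 n 40
side
   near       off  -4.85 mm  slope  -0.12 deg  sd 0.28 n 30
   left       off  -0.34 mm  slope  -0.42 deg  sd 0.85 n 40
   right      off  -1.74 mm  slope   0.56 deg  sd 0.87 n 25
   fence      off  -6.07 mm  slope   0.10 deg  sd 0.46 n 31
   fence_bot  off  -3.05 mm  slope   0.12 deg  sd 0.46 n 32
   p_near     off  -0.99 mm  slope  -0.24 deg  sd 0.71 n 37
   p_far      off  -3.54 mm  slope   1.41 deg  sd 0.34 n 36
   p_front    off  -0.84 mm  slope   0.29 deg  sd 0.80 n 37
   p_rear     off   0.79 mm  slope  -1.62 deg  sd 1.02 n 30
```

Run:
```python
from e import *
F=[("near+",*FIX[0][1:5],1),("left-",*FIX[1][1:5],-1),("left+",*FIX[1][1:5],1),("right+",*FIX[2][1:5],1),("right-",*FIX[2][1:5],-1),("fence+",*FIX[3][1:5],1),("fencebot-",*FIX[4][1:5],-1)]
for n in("top","side"):
    c=cam(n); print(n); run(c,np.array([.600,.039]),np.radians(8.1),F,.009); run(c,np.array([.607,-.0193]),np.radians(13),PL,.007)
    # colour/grey profile across near edge and fence at y=-0.05
    g=cv2.cvtColor(c["color"],cv2.COLOR_RGB2GRAY).astype(float)
    for x0,z in((-.11,.045),(.07,.061)):
        s=np.arange(-.02,.021,.002); v=0
        for y in np.arange(-.13,-.05,.004):
            L=np.array([.6,.039])+np.c_[x0+s,np.full(len(s),y)]@rot(np.radians(8.1)).T; q=proj(c,np.c_[L,np.full(len(s),z)]); v=v+map_coordinates(g,[q[:,1],q[:,0]],order=1)/20
        print("  prof",x0,v.round().astype(int).tolist())
```

```text
top
   near+      off   5.00 mm  slope  -0.03 deg  sd 0.49 n 40
   left-      off  -7.26 mm  slope  -0.21 deg  sd 0.46 n 26
   left+      off   1.47 mm  slope  -0.27 deg  sd 0.84 n 38
   right+     off   0.85 mm  slope  -0.21 deg  sd 7.19 n 40
   right-     off  -0.92 mm  slope  -0.10 deg  sd 0.89 n 29
   fence+     off   4.70 mm  slope   0.05 deg  sd 0.53 n 40
   fencebot-  off   3.04 mm  slope   0.07 deg  sd 0.49 n 40
   p_near     off   2.96 mm  slope  -0.23 deg  sd 0.55 n 40
   p_far      off   0.58 mm  slope  -0.60 deg  sd 0.62 n 35
   p_front    off  -1.21 mm  slope   0.04 deg  sd 0.67 n 40
   p_rear     off   1.46 mm  slope   0.13 deg  sd 0.65 n 40
  prof -0.11 [166, 166, 166, 165, 164, 161, 158, 150, 135, 114, 97, 96, 108, 126, 138, 143, 145, 145, 144, 143, 141]
  prof 0.07 [149, 145, 142, 141, 141, 140, 137, 130, 118, 104, 93, 95, 106, 120, 128, 129, 128, 127, 128, 130, 132]
side
   near+      off   4.14 mm  slope  -0.76 deg  sd 0.41 n 26
   left-      off  -0.13 mm  slope  -1.67 deg  sd 0.23 n 33
   left+      off   1.43 mm  slope  10.12 deg  sd 2.22 n 23
   right+     off  -0.01 mm  slope  -1.48 deg  sd 7.39 n 40
   right-     off   0.14 mm  slope   0.86 deg  sd 0.83 n 23
   fence+     off   1.88 mm  slope   0.17 deg  sd 0.56 n 38
   fencebot-  off  -0.84 mm  slope   0.27 deg  sd 0.48 n 40
   p_near     off  -1.24 mm  slope  -0.14 deg  sd 0.69 n 37
   p_far      off  -3.73 mm  slope   1.21 deg  sd 0.31 n 37
   p_front    off  -0.07 mm  slope   0.65 deg  sd 0.76 n 37
   p_rear     off   1.80 mm  slope  -1.83 deg  sd 0.80 n 26
  prof -0.11 [157, 157, 157, 157, 157, 156, 155, 152, 146, 132, 124, 121, 122, 123, 123, 123, 123, 122, 121, 120, 118]
  prof 0.07 [123, 123, 123, 123, 123, 122, 121, 115, 105, 95, 96, 105, 111, 113, 111, 109, 109, 111, 115, 118, 118]
```

Averaging both views, the fixture is at about (0.6028, 0.0394) with yaw 8.1°. The plate is at fixture (-4, -59) mm, askew +5° with its front lagging and 139 mm behind the edge, which matches the description.

Plan:
1. Push the near side with the open jaw as a two-point squaring pusher, aligned with the fence.
2. Push the rear end the same way.
3. Push the clamp handle over.

Hovering first.

```bash
python3 -m inch '[[1,[0.024,-0.0305,0],0.031],[1,[0.024,-0.0305,0],0.031],[1,[0.024,-0.0305,0],0.031],[1,[0.024,-0.0305,0],0.031],[1,[0.024,-0.0305,0],0.031],[1,[0.024,-0.0305,0],0.031],[1,[0.024,-0.0305,0],0.031],[1,[0.024,-0.0305,0],0.031],[1,[0.024,-0.0305,0],0.031],[1,[0.024,-0.0305,0],0.031],[1,[0.024,-0.0305,0],0.031],[1,[0.024,-0.0305,0],0.031]]'; python3 -m inch '[[1,[0.024,-0.0305,0],0],[1,[0.024,-0.0305,0],0],[1,[0.024,-0.0305,0],0],[1,[0.024,-0.0305,0],0],[1,[0.023,-0.033,0],0],[1,[0,0,0],0],[1,[0,0,0],0]]'
cat > f.py <<'E'
from e import *
O=np.array([.6028,.0394]); Y=np.radians(8.07)
def tofix(p): return rot(Y).T@(np.array(p[:2])-O)*1e3
def st():
    s=env.sense(); q=s["tool_rot"]; from scipy.spatial.transform import Rotation as Ro
    M=Ro.from_quat(q).as_matrix(); print("t",round(s["time_s"],2),"fix mm",tofix(s["tool_pos"]).round(1),"z",round(s["tool_pos"][2]*1e3,1),"jaw az",round(np.degrees(np.arctan2(M[1,1],M[0,1])),2),"w",round(s["grip_width"]*1e3,1),"F",np.round(s["ft_force"],1),"q6",np.round(s["joints"][5],2))
E
python3 -c "from f import *; st()"
```

```text
time_s: 1.65
tool_pos: [0.4042, 0.1191, 0.2316]
tool_rot: [-0.07, 0.998, 0.0, 0.0]
ft_force: [0.4, 0.3, -0.4]
grip_width: 0.0854
gripper_force: 0.0
time_s: 2.35
tool_pos: [0.5223, -0.0352, 0.2308]
tool_rot: [-0.069, 0.998, 0.0, -0.001]
ft_force: [-0.7, -0.3, 0.1]
grip_width: 0.0854
gripper_force: 0.0
t 2.35 fix mm [-90.2 -62.5] z 230.8 jaw az 97.87 w 85.4 F [-0.7 -0.3  0.1] q6 -0.2
```

```bash
python3 -m inch '[[1,[0,0,-0.03],0],[1,[0,0,-0.035],0],[1,[0,0,-0.035],0],[1,[0,0,-0.035],0],[1,[0,0,-0.025],0],[1,[0,0,-0.013],0.003],[1,[0,0,0],0],[1,[0,0,0],0]]'
python3 - <<'E'
from f import *
st(); c=cam("side"); im=c["color"][175:305,165:325,::-1]; cv2.imwrite("pics/side_b.png",cv2.resize(im,None,fx=4,fy=4,interpolation=cv2.INTER_CUBIC))
E
```

```text
time_s: 3.15
tool_pos: [0.5222, -0.0336, 0.0589]
tool_rot: [-0.072, 0.997, 0.0, 0.0]
ft_force: [-0.1, 0.3, 0.7]
grip_width: 0.0854
gripper_force: 0.0
t 3.15 fix mm [-90.1 -60.9] z 58.9 jaw az 98.23 w 85.4 F [-0.1  0.3  0.7] q6 -0.21
```

View pics/side_b.png

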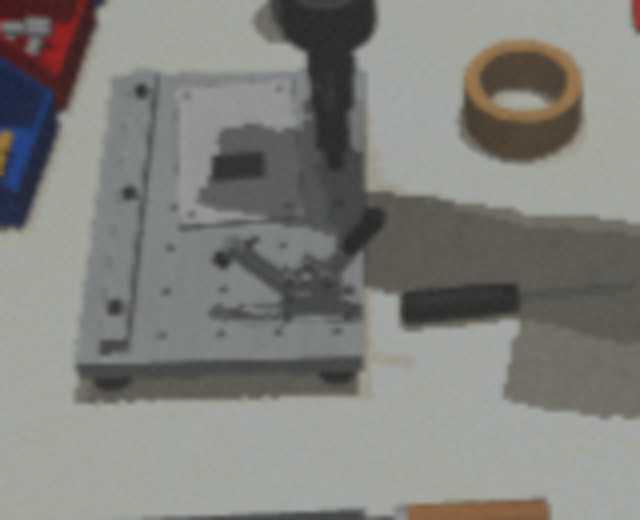

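The picture shows the left finger's tip at about (335,160) in the crop, on the near strip of the fixture and clear of the plate and clamp. I'll feel for the top face.

```bash
python3 -m inch '[[1,[0,0,-0.006],0],[1,[0,0,-0.005],0],[1,[0,0,0],0]]' ; python3 -m inch '[[1,[0,0,-0.002],0],[1,[0,0,-0.002],0],[1,[0,0,0],0]]'; python3 -m inch '[[1,[0,0,-0.002],0],[1,[0,0,-0.001],0],[1,[0,0,0],0]]'
```

```text
time_s: 3.5
tool_pos: [0.5219, -0.0345, 0.0469]
tool_rot: [-0.071, 0.997, 0.0, -0.0]
ft_force: [-0.3, 0.2, 0.4]
grip_width: 0.0852
gripper_force: 0.0
time_s: 3.8
tool_pos: [0.5222, -0.0345, 0.043]
tool_rot: [-0.071, 0.997, 0.0, -0.0]
ft_force: [0.1, 0.8, 1.7]
grip_width: 0.0854
gripper_force: 0.0
time_s: 4.1
tool_pos: [0.5222, -0.0345, 0.0401]
tool_rot: [-0.071, 0.997, 0.0, -0.0]
ft_force: [-0.3, 0.0, 0.5]
grip_width: 0.0855
gripper_force: 0.0
```

```bash
python3 -m inch '[[1,[0,0,-0.002],0],[1,[0,0,-0.002],0],[1,[0,0,0],0]]' ; python3 -m inch '[[1,[0,0,-0.002],0],[1,[0,0,0],0],[1,[0,0,0],0]]'; python3 -c "from f import *; st()"
```

```text
time_s: 4.4
tool_pos: [0.522, -0.0345, 0.0359]
tool_rot: [-0.071, 0.997, 0.0, -0.0]
ft_force: [0.6, -0.1, -0.4]
grip_width: 0.0852
gripper_force: 0.0
time_s: 4.7
tool_pos: [0.5223, -0.0345, 0.0342]
tool_rot: [-0.071, 0.997, 0.0, -0.0]
ft_force: [0.1, -0.3, 0.0]
grip_width: 0.0856
gripper_force: 0.0
t 4.7 fix mm [-90.1 -61.9] z 34.2 jaw az 98.15 w 85.6 F [ 0.1 -0.3  0. ] q6 -0.21
```

```bash
python3 -m inch '[[1,[0.004,0.0006,0],0],[1,[0.004,0.0006,0],0],[1,[0.004,0.0006,0],0],[1,[0.003,0.0004,0],0],[1,[0.003,0.0004,0],0],[1,[0.003,0.0004,0],0],[1,[0.003,0.0004,0],0],[1,[0.003,0.0004,0],0]]'; python3 -m inch '[[1,[0.003,0.0004,0],0],[1,[0.003,0.0004,0],0],[1,[0.003,0.0004,0],0],[1,[0.003,0.0004,0],0]]';  python3 -c "
from f import *; st()
c=cam('top'); im=c['color'][115:225,175:325,::-1]; cv2.imwrite('pics/top_c.png',cv2.resize(im,None,fx=4,fy=4,interpolation=cv2.INTER_CUBIC))"
```

```text
time_s: 5.5
tool_pos: [0.5485, -0.0304, 0.034]
tool_rot: [-0.071, 0.997, 0.0, -0.001]
ft_force: [-1.7, 0.8, 1.7]
grip_width: 0.086
gripper_force: 1.3
time_s: 5.9
tool_pos: [0.5616, -0.0293, 0.0342]
tool_rot: [-0.071, 0.997, -0.0, -0.0]
ft_force: [-1.7, -0.5, -0.6]
grip_width: 0.0858
gripper_force: 1.1
t 5.9 fix mm [-50.5 -62.3] z 34.2 jaw az 98.12 w 85.8 F [-1.7 -0.5 -0.6] q6 -0.19
```

View pics/top_c.png

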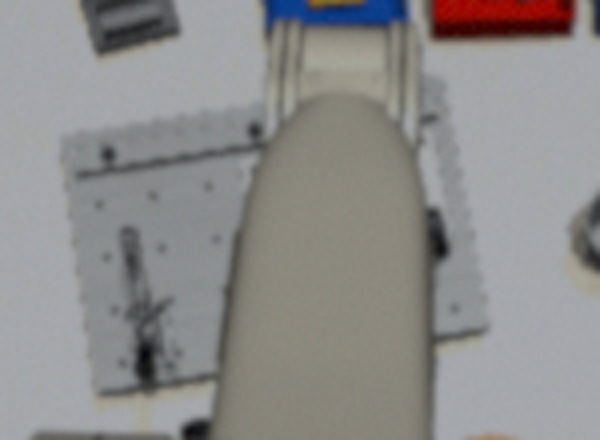

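The forearm hides the plate from the top camera. The force of about 1.7 N shows it is sliding, so I'll continue until the fence is felt.

```bash
python3 -m inch '[[1,[0.002,0.0003,0],0],[1,[0.002,0.0003,0],0],[1,[0.002,0.0003,0],0]]'; python3 -m inch '[[1,[0.001,0.0001,0],0],[1,[0,0,0],0]]';python3 -m inch '[[1,[0.001,0.0001,0],0],[1,[0,0,0],0]]';python3 -m inch '[[1,[0.001,0.0001,0],0],[1,[0,0,0],0]]'; python3 -c "from f import *; st()"
```

```text
time_s: 6.25
tool_pos: [0.5675, -0.0283, 0.0343]
tool_rot: [-0.071, 0.997, -0.0, 0.0]
ft_force: [-1.7, -1.5, -0.6]
grip_width: 0.0853
gripper_force: 0.9
time_s: 6.45
tool_pos: [0.5688, -0.0281, 0.0343]
tool_rot: [-0.071, 0.997, -0.0, 0.0]
ft_force: [-0.6, -0.1, -1.6]
grip_width: 0.0856
gripper_force: 0.4
time_s: 6.65
tool_pos: [0.5692, -0.028, 0.0343]
tool_rot: [-0.071, 0.997, 0.0, -0.0]
ft_force: [-1.0, -0.8, 0.9]
grip_width: 0.0848
gripper_force: 1.1
time_s: 6.85
tool_pos: [0.5693, -0.028, 0.0342]
tool_rot: [-0.071, 0.997, 0.0, -0.001]
ft_force: [-4.5, 1.2, 2.6]
grip_width: 0.0853
gripper_force: 2.5
t 6.85 fix mm [-42.7 -62. ] z 34.2 jaw az 98.14 w 85.3 F [-4.5  1.2  2.6] q6 -0.19
```

```bash
python3 -m inch '[[1,[0.001,0.0001,0],0],[1,[0.001,0.0001,0],0],[1,[0,0,0],0]]'; python3 -m inch '[[1,[0.001,0.0001,0],0],[1,[0,0,0],0]]'; python3 -c "
from f import *; st(); print(env.sense()['torque'])"
```

```text
time_s: 7.15
tool_pos: [0.5693, -0.028, 0.0341]
tool_rot: [-0.071, 0.997, -0.0, -0.003]
ft_force: [-9.2, -2.1, 5.5]
grip_width: 0.0852
gripper_force: 4.7
time_s: 7.35
tool_pos: [0.5694, -0.0279, 0.034]
tool_rot: [-0.071, 0.997, -0.0, -0.004]
ft_force: [-11.3, -0.9, 7.4]
grip_width: 0.0852
gripper_force: 5.8
t 7.35 fix mm [-42.5 -62. ] z 34.0 jaw az 98.12 w 85.2 F [-11.3  -0.9   7.4] q6 -0.19
[-0.27343109  2.25703237 -0.03678363]
```

Fence contact is firm: 11 N with no motion, which puts the fence at about 68.5 mm in my frame, so I'll shift the fixture origin by -1.5 mm in x. Next I back off, set the jaw to 0.6 for the rear push, and feel the top face here to learn the tip height at that opening.

```bash
sed -i 's/O=np.array.*;/O=np.array([.6013,.0392]);/' f.py; python3 -m inch '[[1,[-0.003,-0.0004,0],0],[1,[-0.005,-0.0007,0],0],[1,[-0.01,-0.0014,0],0],[1,[-0.015,-0.002,0.005],0],[0.6,[0,0,0.018],0],[0.6,[0,0,0],0],[0.6,[0,0,0],0],[0.6,[0,0,0],0]]'; python3 -m inch '[[0.6,[0,0,-0.004],0],[0.6,[0,0,-0.004],0],[0.6,[0,0,0],0]]'; python3 -m inch '[[0.6,[0,0,-0.002],0],[0.6,[0,0,0],0]]';python3 -m inch '[[0.6,[0,0,-0.002],0],[0.6,[0,0,0],0]]'; python3 -c "from f import *; st()"
```

```text
time_s: 8.15
tool_pos: [0.5404, -0.0321, 0.0569]
tool_rot: [-0.071, 0.997, 0.0, 0.0]
ft_force: [1.3, -0.2, -0.2]
grip_width: 0.0512
gripper_force: 0.0
time_s: 8.45
tool_pos: [0.5395, -0.032, 0.0479]
tool_rot: [-0.071, 0.997, 0.0, -0.001]
ft_force: [-0.4, 0.2, -0.3]
grip_width: 0.0514
gripper_force: 0.0
time_s: 8.65
tool_pos: [0.5401, -0.0321, 0.0469]
tool_rot: [-0.071, 0.997, 0.0, -0.0]
ft_force: [0.6, 0.3, -0.4]
grip_width: 0.0513
gripper_force: 0.0
time_s: 8.85
tool_pos: [0.5403, -0.0321, 0.0451]
tool_rot: [-0.071, 0.997, -0.0, -0.0]
ft_force: [-0.8, 0.7, -0.3]
grip_width: 0.0512
gripper_force: 0.0
t 8.85 fix mm [-70.4 -62. ] z 45.1 jaw az 98.15 w 51.2 F [-0.8  0.7 -0.3] q6 -0.2
```

```bash
python3 -m inch '[[0.6,[0,0,-0.0015],0],[0.6,[0,0,0],0]]'; python3 -m inch '[[0.6,[0,0,-0.0015],0],[0.6,[0,0,0],0]]';python3 -m inch '[[0.6,[0,0,-0.0015],0],[0.6,[0,0,0],0]]'
```

```text
time_s: 9.05
tool_pos: [0.5402, -0.0321, 0.0437]
tool_rot: [-0.071, 0.997, 0.0, -0.0]
ft_force: [-0.5, -0.2, -0.2]
grip_width: 0.0513
gripper_force: 0.0
time_s: 9.25
tool_pos: [0.5402, -0.0321, 0.0421]
tool_rot: [-0.071, 0.997, 0.0, -0.0]
ft_force: [0.2, -0.5, -0.2]
grip_width: 0.0512
gripper_force: 0.0
time_s: 9.45
tool_pos: [0.5404, -0.0321, 0.0418]
tool_rot: [-0.071, 0.997, -0.0, 0.0]
ft_force: [-2.9, -0.5, 6.2]
grip_width: 0.0513
gripper_force: 3.2
```

Top face felt at TCP z 41.8 mm with jaw 0.6, so I'll push at TCP z 44 mm. Lift, turn by -90° and go behind the rear end.

```bash
python3 -m inch '[[0.6,[0,0,0.02],0],[0.6,[0,0,0.03],0],[0.6,[0,0,0.03],0]]'; python3 -m inch '[[0.6,[0.0086,-0.0085,0],-0.131],[0.6,[0.0086,-0.0085,0],-0.131],[0.6,[0.0086,-0.0085,0],-0.131],[0.6,[0.0086,-0.0085,0],-0.131],[0.6,[0.0086,-0.0085,0],-0.131],[0.6,[0.0086,-0.0085,0],-0.131],[0.6,[0.0086,-0.0085,0],-0.131],[0.6,[0.0086,-0.0085,0],-0.131],[0.6,[0.0086,-0.0085,0],-0.131],[0.6,[0.0086,-0.0085,0],-0.131],[0.6,[0.0086,-0.0085,0],-0.131],[0.6,[0.0086,-0.0085,0],-0.131]]'
python3 - <<'E'
from f import *
st()
o=O+rot(Y)@np.array([.020,-.060])
for n in("top","side"):
    c=cam(n); print(n); run(c,o,Y,PL,.009); P=depth(c); m=(P[...,2]>.05)&(P[...,2]<.09)&(P[...,0]>.5)&(P[...,0]<.75)&(P[...,1]<-.16)&(P[...,1]>-.35)
    if m.any(): print("tin?",m.sum(),np.percentile(P[m],[5,50,95],axis=0).round(3).tolist())
    cv2.imwrite(f"pics/{n}_d.png",cv2.resize(c["color"][115:245,170:330,::-1],None,fx=4,fy=4,interpolation=cv2.INTER_CUBIC))
E
```

```text
time_s: 9.75
tool_pos: [0.5398, -0.0321, 0.1212]
tool_rot: [-0.071, 0.997, 0.0, -0.001]
ft_force: [0.7, -0.3, 0.1]
grip_width: 0.0511
gripper_force: 0.0
time_s: 10.95
tool_pos: [0.6438, -0.1344, 0.1205]
tool_rot: [0.658, 0.753, -0.0, -0.0]
ft_force: [1.1, -0.6, -0.2]
grip_width: 0.0511
gripper_force: 0.0
t 10.95 fix mm [  17.7 -177.9] z 120.5 jaw az 7.77 w 51.1 F [ 1.1 -0.6 -0.2] q6 1.23
top
   p_near     off   2.73 mm  slope   1.56 deg  sd 0.67 n 22
   p_far      off   1.22 mm  slope  -0.45 deg  sd 0.63 n 33
   p_front    off  -4.21 mm  slope  -0.06 deg  sd 0.77 n 38
   p_rear     off   0.52 mm  slope  -4.46 deg  sd 2.92 n 24
tin? 152 [[0.563, -0.276, 0.052], [0.606, -0.25, 0.07], [0.626, -0.216, 0.079]]
side
   p_near     off  -0.38 mm  slope   0.76 deg  sd 0.78 n 33
   p_far      off  -2.46 mm  slope   0.11 deg  sd 0.78 n 36
   p_front    off  -3.95 mm  slope  -0.04 deg  sd 0.72 n 36
   p_rear     off  -0.78 mm  slope   1.67 deg  sd 0.72 n 23
tin? 187 [[0.559, -0.277, 0.052], [0.588, -0.245, 0.065], [0.615, -0.21, 0.077]]
```

View pics/side_d.png

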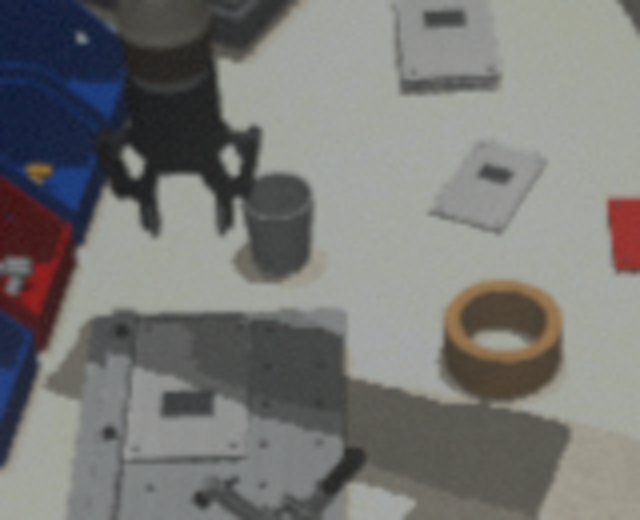

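The side crop shows the plate square against the fence, with its front edge at about row 460. The fingers are behind the rear end and clear of the tin at (280,225). The plate centre is at about y = -63 mm, so the rear end is at about -143. Descend and push along the fence.

```bash
python3 -m inch '[[0.6,[0,0,-0.03],0.005],[0.6,[0,0,-0.03],0],[0.6,[0,0,-0.012],0],[0.6,[0,0,-0.0045],0],[0.6,[0,0,0],0],[0.6,[0,0,0],0]]'; python3 -c "from f import *; st()"
```

```text
time_s: 11.65
tool_pos: [0.6447, -0.1342, 0.0459]
tool_rot: [0.653, 0.757, 0.001, 0.001]
ft_force: [1.5, -0.3, 0.5]
grip_width: 0.0514
gripper_force: 0.0
t 11.65 fix mm [  18.6 -177.7] z 45.9 jaw az 8.41 w 51.4 F [ 1.5 -0.3  0.5] q6 1.22
```

```bash
python3 -m inch '[[0.6,[-0.0007,0.005,0],0],[0.6,[-0.0007,0.005,0],0],[0.6,[-0.0007,0.005,0],0],[0.6,[-0.0004,0.003,0],0],[0.6,[-0.0004,0.003,0],0],[0.6,[-0.0004,0.003,0],0],[0.6,[-0.0004,0.003,0],0],[0.6,[-0.0004,0.003,0],0],[0.6,[-0.0004,0.003,0],0]]'; python3 -c "from f import *; st()"
```

```text
time_s: 12.55
tool_pos: [0.6391, -0.1014, 0.0444]
tool_rot: [0.654, 0.757, -0.0, 0.0]
ft_force: [-0.5, -3.5, 0.1]
grip_width: 0.0511
gripper_force: 1.4
t 12.55 fix mm [  17.7 -144.5] z 44.4 jaw az 8.34 w 51.1 F [-0.5 -3.5  0.1] q6 1.27
```

```bash
python3 -m inch '[[0.6,[-0.0007,0.005,0],-0.004],[0.6,[-0.0007,0.005,0],0],[0.6,[-0.0007,0.005,0],0],[0.6,[-0.0007,0.005,0],0],[0.6,[-0.0007,0.005,0],0],[0.6,[-0.0007,0.005,0],0],[0.6,[-0.0007,0.005,0],0],[0.6,[-0.0007,0.005,0],0],[0.6,[-0.0007,0.005,0],0],[0.6,[-0.0007,0.005,0],0],[0.6,[-0.0007,0.005,0],0],[0.6,[-0.0007,0.003,0],0]]'; python3 -c "from f import *; st()"
python3 -m inch '[[0.6,[-0.0007,0.005,0],0],[0.6,[-0.0007,0.005,0],0],[0.6,[-0.0007,0.005,0],0],[0.6,[-0.0007,0.005,0],0],[0.6,[-0.0007,0.005,0],0],[0.6,[-0.0007,0.005,0],0],[0.6,[-0.0007,0.005,0],0],[0.6,[-0.0007,0.005,0],0],[0.6,[-0.0007,0.005,0],0],[0.6,[-0.0007,0.003,0],0]]'; python3 -c "
from f import *; st(); o=O+rot(Y)@np.array([.020,.055]); c=cam('side'); run(c,o,Y,PL,.012); o=O+rot(Y)@np.array([.020,.050]);run(c,o,Y,PL,.012)"
```

```text
time_s: 13.75
tool_pos: [0.6307, -0.0424, 0.0444]
tool_rot: [0.655, 0.756, 0.0, -0.0]
ft_force: [0.9, -2.8, 0.6]
grip_width: 0.0513
gripper_force: 1.4
t 13.75 fix mm [ 17.7 -84.9] z 44.4 jaw az 8.16 w 51.3 F [ 0.9 -2.8  0.6] q6 1.36
time_s: 14.75
tool_pos: [0.6237, 0.0055, 0.0443]
tool_rot: [0.655, 0.756, 0.0, 0.0]
ft_force: [1.5, -2.7, 0.9]
grip_width: 0.0509
gripper_force: 1.5
t 14.75 fix mm [ 17.4 -36.5] z 44.3 jaw az 8.16 w 50.9 F [ 1.5 -2.7  0.9] q6 1.44
   p_near     off   0.15 mm  slope   1.29 deg  sd 1.13 n 21
   p_far      off  -2.53 mm  slope   0.04 deg  sd 0.67 n 38
   p_front    off  -0.10 mm  slope   1.04 deg  sd 0.71 n 40
   p_rear     off   0.03 mm  slope  -2.36 deg  sd 0.29 n 27
   p_near     off   0.28 mm  slope   1.79 deg  sd 0.91 n 20
   p_far      off  -2.44 mm  slope  -0.10 deg  sd 0.57 n 34
   p_front    off   4.90 mm  slope   1.04 deg  sd 0.71 n 40
   p_rear     off   5.04 mm  slope  -2.28 deg  sd 0.31 n 29
```

```bash
python3 -m inch '[[0.6,[-0.0007,0.005,0],0],[0.6,[-0.0007,0.005,0],0],[0.6,[-0.0007,0.005,0],0],[0.6,[-0.0007,0.005,0],0],[0.6,[-0.0007,0.005,0],0],[0.6,[-0.0007,0.005,0],0],[0.6,[-0.0007,0.005,0],0],[0.6,[-0.0007,0.005,0],0],[0.6,[-0.0007,0.005,0],0],[0.6,[-0.0007,0.005,0],0],[0.6,[-0.0003,0.003,0],0],[0.6,[0,0,0],0]]'
cat > g.py <<'E'
from f import *
st(); o=O+rot(Y)@np.array([.020,.113+.0])
P2=[("p_far",(.05,-.07),(.05,.04),.051,(1,0),-1),("front",(-.04,.08),(.04,.08),.051,(0,1),-1),("front0",(-.04,.08),(.04,.08),.051,(0,1),0)]+PL[3:]
for n in("side","top"):
    c=cam(n); print(n); run(c,o,Y,P2,.012); run(c,O,Y,[("left",(-.07,.16),(-.04,.16),.045,(0,1),0),("left",(-.09,.16),(-.04,.16),.045,(0,1),-1)],.010)
    u,v=proj(c,np.r_[o,.05])[0].astype(int); im=c["color"][v-60:v+60,u-80:u+80,::-1]; import sys; cv2.imwrite(f"pics/{n}_{sys.argv[1]}.png",cv2.resize(im,None,fx=4,fy=4,interpolation=cv2.INTER_CUBIC))
E
python3 g.py e
```

```text
time_s: 16.0
tool_pos: [0.6162, 0.0588, 0.0442]
tool_rot: [0.655, 0.756, 0.0, -0.0]
ft_force: [0.3, -0.7, 1.5]
grip_width: 0.0511
gripper_force: 0.4
t 16.0 fix mm [17.5 17.3] z 44.2 jaw az 8.19 w 51.1 F [ 0.3 -0.7  1.5] q6 1.52
side
   p_far      off  -2.37 mm  slope   0.21 deg  sd 0.55 n 39
   front      off  -3.64 mm  slope   0.03 deg  sd 0.80 n 40
   front0     off  -3.64 mm  slope   0.03 deg  sd 0.80 n 40
   p_rear     off  -1.12 mm  slope  13.56 deg  sd 1.76 n 22
   left       off   1.33 mm  slope  -1.27 deg  sd 0.13 n 40
   left       off   0.84 mm  slope   2.36 deg  sd 0.71 n 40
top
   p_far      off   0.65 mm  slope   0.04 deg  sd 0.68 n 20
   front      off  -5.83 mm  slope   1.57 deg  sd 1.29 n 23
   front0     off  -0.39 mm  slope   1.06 deg  sd 0.65 n 28
   p_rear     off  -2.17 mm  slope   7.12 deg  sd 3.47 n 26
   left       off   1.37 mm  slope   1.03 deg  sd 0.79 n 40
   left       off  -8.01 mm  slope  -0.34 deg  sd 0.49 n 24
```

View pics/side_e.png

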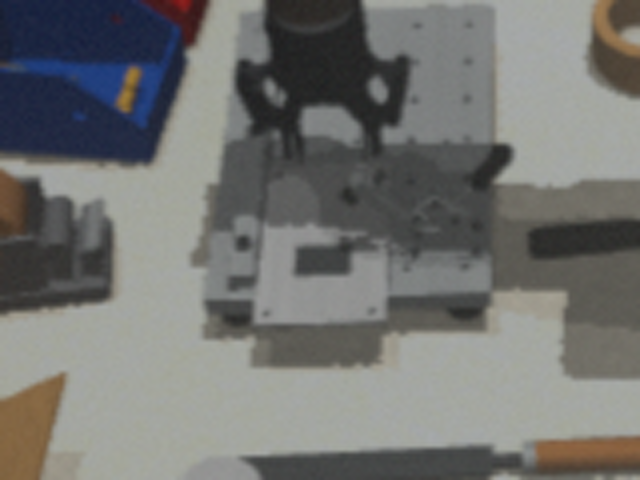

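The side crop shows the plate flush with the fence and its front end square at row 322, overhanging about 28.5 mm by both camera and contact. About 11 mm remain, so I'll finish slowly and then measure with the arm away.

```bash
python3 -m inch '[[0.6,[-0.0003,0.002,0],0],[0.6,[-0.0003,0.002,0],0],[0.6,[-0.0003,0.002,0],0],[0.6,[-0.0003,0.002,0],0],[0.6,[-0.0002,0.0015,0],0],[0.6,[-0.0001,0.001,0],0],[0.6,[0,0,0],0],[0.6,[0,0,0],0]]'; python3 -c "from f import *; st()"
python3 -m inch '[[0.6,[0.0003,-0.003,0],0],[0.6,[0.0014,-0.01,0],0],[0.6,[0.003,-0.02,0],0],[0.6,[0.003,-0.02,0.02],0],[0.6,[0.003,-0.02,0.03],0],[0.6,[0,-0.03,0.03],0],[0.6,[0,-0.03,0.03],0],[0.6,[0,-0.03,0.02],0],[0.6,[0,-0.03,0],0],[0.6,[0,0,0],0]]'
cat > k.py <<'E'
from f import *
st(); o=O+rot(Y)@np.array([.020,.119])
P2=[("p_far",(.05,-.07),(.05,.07),.051,(1,0),-1),("p_near",(-.05,-.07),(-.05,-.03),.051,(1,0),1),("front-",(-.04,.08),(.04,.08),.051,(0,1),-1),("rear+",(-.04,-.08),(.04,-.08),.051,(0,1),1)]
for n in("side","top"):
    c=cam(n); print(n); run(c,o,Y,P2,.006); run(c,O,Y,[("left-",(-.105,.16),(-.04,.16),.045,(0,1),-1),("left+",(-.105,.16),(-.04,.16),.045,(0,1),1),("fence+",(.07,-.14),(.07,.14),.061,(1,0),1)],.006)
    g=cv2.cvtColor(c["color"],cv2.COLOR_RGB2GRAY).astype(float); s=np.arange(-.012,.0121,.001)
    for nm,y0,z,x in(("rim",.16,.045,np.arange(-.1,-.04,.003)),("front",.199,.051,np.arange(-.02,.06,.004))):
        v=np.mean([map_coordinates(g,proj(c,np.c_[O+np.c_[np.full(len(s),a),y0+s]@rot(Y).T,np.full(len(s),z)])[:,::-1].T,order=1) for a in x],0); print("  ",nm,v.round().astype(int).tolist())
E
python3 k.py
```

```text
time_s: 16.9
tool_pos: [0.6147, 0.0688, 0.0443]
tool_rot: [0.655, 0.756, 0.0, -0.0]
ft_force: [0.3, -0.4, 0.5]
grip_width: 0.0508
gripper_force: 0.2
t 16.9 fix mm [17.5 27.4] z 44.3 jaw az 8.16 w 50.8 F [ 0.3 -0.4  0.5] q6 1.54
time_s: 17.9
tool_pos: [0.6259, -0.1294, 0.1757]
tool_rot: [0.657, 0.754, 0.0, 0.002]
ft_force: [0.4, -0.2, -0.5]
grip_width: 0.0512
gripper_force: 0.0
t 17.9 fix mm [   0.6 -170.4] z 175.7 jaw az 7.81 w 51.2 F [ 0.4 -0.2 -0.5] q6 1.23
side
   p_far      off  -1.91 mm  slope   0.74 deg  sd 0.69 n 40
   p_near     off   0.98 mm  slope   6.10 deg  sd 1.26 n 24
   front-     off   0.27 mm  slope   1.68 deg  sd 0.73 n 40
   rear+      off   2.32 mm  slope  -1.84 deg  sd 0.52 n 31
   left-      off   0.50 mm  slope   2.39 deg  sd 0.64 n 40
   left+      off  -4.50 mm  slope  -0.00 deg  sd 0.00 n 32
   fence+     off   0.83 mm  slope   0.51 deg  sd 0.74 n 37
   rim [128, 128, 128, 128, 128, 127, 126, 125, 123, 120, 115, 110, 104, 96, 89, 82, 77, 75, 74, 73, 73, 73, 73, 72, 73]
   front [145, 145, 144, 144, 144, 145, 145, 144, 142, 139, 134, 127, 118, 109, 101, 95, 92, 91, 91, 91, 91, 91, 92, 92, 92]
top
   p_far      off   0.77 mm  slope  -0.57 deg  sd 0.66 n 38
   p_near     off   3.60 mm  slope  -0.67 deg  sd 0.38 n 40
   front-     off  -2.27 mm  slope   3.26 deg  sd 0.73 n 27
   rear+      off   1.69 mm  slope   1.17 deg  sd 0.76 n 40
   left-      off  -4.41 mm  slope  -0.07 deg  sd 0.30 n 38
   left+      off   1.50 mm  slope  -0.83 deg  sd 0.86 n 40
   fence+     off   3.40 mm  slope   0.30 deg  sd 0.37 n 32
   rim [137, 137, 137, 137, 137, 137, 137, 136, 136, 137, 138, 139, 141, 145, 149, 153, 155, 158, 160, 161, 161, 161, 161, 161, 161]
   front [155, 155, 154, 154, 154, 154, 155, 155, 155, 155, 155, 154, 154, 153, 154, 156, 157, 159, 160, 160, 161, 161, 161, 162, 162]
```

Side-view profiles put the rim at 160.5 mm and the plate front at 199.0, so the overhang is about 38.4 mm, and contact data agrees. I'll go back for another 1.5 mm, to pusher centre y = 29.

```bash
python3 -m inch '[[0.6,[-0.001,0.026,0],0.005],[0.6,[-0.001,0.03,0],0],[0.6,[-0.002,0.03,0],0],[0.6,[-0.002,0.03,0],0],[0.6,[-0.002,0.035,0],0],[0.6,[-0.0006,0.03,0],0],[0.6,[0,0,-0.03],0],[0.6,[0,0,-0.04],0],[0.6,[0,0,-0.04],0],[0.6,[0,0,-0.015],0],[0.6,[0,0,-0.0065],0],[0.6,[0,0,0],0]]'; python3 -c "from f import *; st()"
```

```text
time_s: 19.2
tool_pos: [0.6153, 0.0576, 0.0426]
tool_rot: [0.653, 0.758, -0.001, -0.001]
ft_force: [0.6, 0.5, 0.3]
grip_width: 0.0511
gripper_force: 0.0
t 19.2 fix mm [16.4 16.3] z 42.6 jaw az 8.53 w 51.1 F [0.6 0.5 0.3] q6 1.51
```

```bash
python3 -m inch '[[0.6,[0,0,0.0015],-0.006],[0.6,[-0.0004,0.003,0],0],[0.6,[-0.0004,0.003,0],0],[0.6,[-0.0003,0.002,0],0],[0.6,[-0.0001,0.001,0],0],[0.6,[-0.0001,0.001,0],0],[0.6,[-0.0001,0.001,0],0],[0.6,[0,0,0],0],[0.6,[0,0,0],0]]'; python3 -c "from f import *; st()"
```

```text
time_s: 20.1
tool_pos: [0.6155, 0.0674, 0.0443]
tool_rot: [0.656, 0.755, -0.0, -0.0]
ft_force: [0.3, 0.4, -0.2]
grip_width: 0.0514
gripper_force: 0.0
t 20.1 fix mm [18.1 25.9] z 44.3 jaw az 8.08 w 51.4 F [ 0.3  0.4 -0.2] q6 1.54
```

```bash
python3 -m inch '[[0.6,[-0.0001,0.001,0],0],[0.6,[-0.0001,0.001,0],0],[0.6,[-0.0001,0.001,0],0],[0.6,[0,0,0],0],[0.6,[0,0,0],0]]'; python3 -c "from f import *; st()"
```

```text
time_s: 20.6
tool_pos: [0.6153, 0.07, 0.0443]
tool_rot: [0.656, 0.755, -0.0, 0.0]
ft_force: [0.2, -2.4, 0.3]
grip_width: 0.0515
gripper_force: 1.2
t 20.6 fix mm [18.2 28.6] z 44.3 jaw az 8.06 w 51.5 F [ 0.2 -2.4  0.3] q6 1.54
```

```bash
python3 -m inch '[[0.6,[-0.0001,0.0008,0],0],[0.6,[0,0,0],0],[0.6,[0,0,0],0]]'; python3 -c "from f import *; st()"
python3 -m inch '[[0.6,[0.0003,-0.003,0],0],[0.6,[0.0014,-0.01,0],0],[0.6,[0.003,-0.02,0],0],[0.6,[0.003,-0.02,0.02],0],[0.6,[0.003,-0.02,0.03],0],[0.6,[0,-0.03,0.03],0],[0.6,[0,-0.03,0.03],0],[0.6,[0,-0.03,0.02],0],[0.6,[0,-0.03,0],0],[0.6,[0,0,0],0]]'; python3 k.py
python3 - <<'E'
from f import *
c=cam("side"); u,v=proj(c,np.r_[O+rot(Y)@np.array([.02,.12]),.05])[0].astype(int); cv2.imwrite("pics/side_g.png",cv2.resize(c["color"][v-50:v+50,u-60:u+60,::-1],None,fx=6,fy=6,interpolation=cv2.INTER_CUBIC))
E
```

```text
time_s: 20.9
tool_pos: [0.6152, 0.0712, 0.0443]
tool_rot: [0.656, 0.755, -0.0, 0.0]
ft_force: [0.3, -2.6, 0.7]
grip_width: 0.0516
gripper_force: 1.0
t 20.9 fix mm [18.2 29.7] z 44.3 jaw az 8.08 w 51.6 F [ 0.3 -2.6  0.7] q6 1.55
time_s: 21.9
tool_pos: [0.6262, -0.1263, 0.1755]
tool_rot: [0.658, 0.753, 0.0, 0.001]
ft_force: [-0.9, 0.3, -0.2]
grip_width: 0.0515
gripper_force: 0.0
t 21.9 fix mm [   1.4 -167.4] z 175.5 jaw az 7.77 w 51.5 F [-0.9  0.3 -0.2] q6 1.24
side
   p_far      off  -1.89 mm  slope   0.85 deg  sd 0.58 n 40
   p_near     off   0.85 mm  slope   5.91 deg  sd 1.02 n 21
   front-     off   2.24 mm  slope  -1.77 deg  sd 0.20 n 40
   rear+      off   2.78 mm  slope  -2.60 deg  sd 0.45 n 33
   left-      off   0.34 mm  slope   2.45 deg  sd 0.63 n 39
   left+      off  -4.50 mm  slope  -0.00 deg  sd 0.00 n 32
   fence+     off   0.82 mm  slope   0.67 deg  sd 0.67 n 37
   rim [128, 128, 128, 128, 128, 128, 127, 125, 124, 121, 116, 110, 104, 96, 89, 82, 77, 75, 74, 73, 73, 73, 72, 72, 72]
   front [146, 145, 144, 144, 144, 144, 144, 145, 145, 145, 143, 141, 137, 131, 120, 109, 99, 93, 91, 89, 89, 90, 91, 91, 91]
top
   p_far      off   1.05 mm  slope  -0.20 deg  sd 0.50 n 33
   p_near     off   3.61 mm  slope  -0.53 deg  sd 0.38 n 40
   front-     off   0.98 mm  slope   0.15 deg  sd 0.80 n 22
   rear+      off   3.56 mm  slope   0.26 deg  sd 0.41 n 39
   left-      off  -4.44 mm  slope  -0.07 deg  sd 0.25 n 40
   left+      off   1.65 mm  slope  -1.03 deg  sd 0.80 n 40
   fence+     off   3.44 mm  slope   0.27 deg  sd 0.39 n 32
   rim [137, 137, 137, 137, 136, 137, 137, 137, 137, 138, 139, 140, 142, 145, 149, 153, 156, 158, 160, 161, 161, 161, 161, 161, 161]
   front [156, 155, 155, 154, 153, 153, 153, 153, 154, 155, 155, 155, 155, 155, 155, 154, 154, 156, 157, 158, 160, 161, 161, 162, 162]
```

View pics/side_g.png

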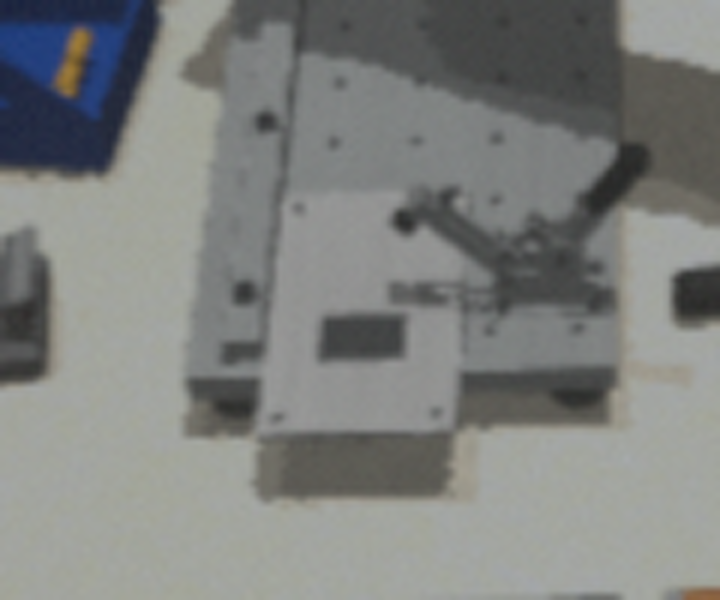

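Side crop: the plate lies flush with the fence and its front end (row 430) hangs out square. Rim is at 160.4 and front at 201.1, so the overhang is about 40.6 mm. The clamp is still open, with the handle end at (633,158). Now I shut the fingers and go behind the handle.

```bash
python3 -m inch '[[0,[0,0,0.035],0],[0,[0,0,0.035],0.005],[0,[-0.0226,0.0279,0],0],[0,[-0.0226,0.0279,0],0],[0,[-0.0226,0.0279,0],0],[0,[-0.0226,0.0279,0],0],[0,[-0.0226,0.0279,0],0],[0,[-0.0226,0.0279,0],0],[0,[-0.0226,0.0279,0],0],[0,[-0.0226,0.0279,0],0],[0,[-0.0226,0.0279,0],0],[0,[0,0,0],0]]'; python3 -c "from f import *; st()"
```

```text
time_s: 23.25
tool_pos: [0.4192, 0.1325, 0.2442]
tool_rot: [0.651, 0.759, -0.0, -0.001]
ft_force: [0.7, -0.8, 0.3]
grip_width: -0.0003
gripper_force: 0.0
t 23.25 fix mm [-167.2  118. ] z 244.2 jaw az 8.78 w -0.3 F [ 0.7 -0.8  0.3] q6 1.72
```

```bash
python3 -m inch '[[0,[0.001,-0.008,0],-0.012],[0,[0,0,-0.035],0],[0,[0,0,-0.04],0],[0,[0,0,-0.03],0],[0,[0,0,-0.008],0],[0,[0,0,0],0],[0,[0,0,0],0]]'; python3 -c "
from f import *; st(); c=cam('side'); u,v=proj(c,np.r_[O+rot(Y)@np.array([-.1,.11]),.12])[0].astype(int); cv2.imwrite('pics/side_h.png',cv2.resize(c['color'][v-50:v+50,u-60:u+60,::-1],None,fx=5,fy=5,interpolation=cv2.INTER_CUBIC))"
```

```text
time_s: 23.95
tool_pos: [0.4248, 0.1212, 0.1325]
tool_rot: [0.659, 0.753, 0.001, 0.001]
ft_force: [0.1, 0.4, 1.0]
grip_width: 0.0002
gripper_force: 0.0
t 23.95 fix mm [-163.2  105.9] z 132.5 jaw az 7.63 w 0.2 F [0.1 0.4 1. ] q6 1.72
```

View pics/side_h.png

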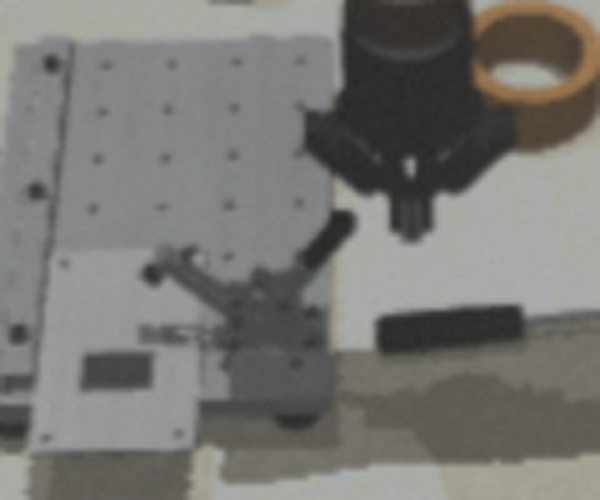

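The shut fingertips (410,238) are behind the handle end (345,215) and in line with it. The knuckles stick out along the jaw axis, so I'll turn by +90° to keep them off the handle's sweep, then push along +x.

```bash
python3 -m inch '[[0,[-0.0006,0.003,0],0.1435],[0,[0,0,0],0.1435],[0,[0,0,0],0.1435],[0,[0,0,0],0.1435],[0,[0,0,0],0.1435],[0,[0,0,0],0.1435],[0,[0,0,0],0.1435],[0,[0,0,0],0.1435],[0,[0,0,0],0.1435],[0,[0,0,0],0.1435],[0,[0,0,0],0.1435],[0,[0,0,0],0]]'; python3 -c "from f import *; st()"
```

```text
time_s: 25.2
tool_pos: [0.4242, 0.1247, 0.133]
tool_rot: [-0.071, 0.997, 0.0, 0.002]
ft_force: [-0.1, -0.2, -0.3]
grip_width: -0.0003
gripper_force: 0.0
t 25.2 fix mm [-163.3  109.5] z 133.0 jaw az 98.1 w -0.3 F [-0.1 -0.2 -0.3] q6 0.14
```

```bash
python3 -m inch '[[0,[0.005,0.0007,-0.001],0],[0,[0.005,0.0007,0],0],[0,[0.005,0.0007,0],0],[0,[0.005,0.0007,0],0],[0,[0.005,0.0007,0],0],[0,[0.005,0.0007,0],0],[0,[0.005,0.0007,0],0],[0,[0.005,0.0007,0],0]]'; python3 -m inch '[[0,[0.004,0.0006,0],0],[0,[0.004,0.0006,0],0],[0,[0.004,0.0006,0],0],[0,[0.004,0.0006,0],0],[0,[0.004,0.0006,0],0],[0,[0.004,0.0006,0],0]]';  python3 -c "from f import *; st()"
```

```text
time_s: 26.0
tool_pos: [0.4628, 0.1299, 0.1302]
tool_rot: [-0.071, 0.997, -0.0, -0.0]
ft_force: [-2.4, -1.5, 2.1]
grip_width: -0.0
gripper_force: 1.2
time_s: 26.6
tool_pos: [0.4871, 0.1335, 0.1303]
tool_rot: [-0.071, 0.997, -0.0, -0.0]
ft_force: [-3.0, -1.1, 1.4]
grip_width: 0.0002
gripper_force: 1.2
t 26.6 fix mm [-99.9 109.4] z 130.3 jaw az 98.12 w 0.2 F [-3.  -1.1  1.4] q6 0.13
```

```bash
python3 -m inch '[[0,[0.002,0.0003,0],0],[0,[0.002,0.0003,0],0],[0,[0.002,0.0003,0],0],[0,[0.002,0.0003,0],0],[0,[0.002,0.0003,0],0],[0,[0.002,0.0003,0],0],[0,[0.002,0.0003,0],0]]'; python3 -m inch '[[0,[0.002,0.0003,0],0],[0,[0.001,0.0001,0],0],[0,[0,0,0],0]]';  python3 -m inch '[[0,[0.001,0.0001,0],0],[0,[0.001,0.0001,0],0],[0,[0,0,0],0]]';python3 -c "from f import *; st()"
```

```text
time_s: 27.3
tool_pos: [0.5, 0.1354, 0.1299]
tool_rot: [-0.071, 0.997, -0.0, -0.001]
ft_force: [-4.3, -0.7, 1.3]
grip_width: -0.0003
gripper_force: 2.3
time_s: 27.6
tool_pos: [0.5038, 0.136, 0.1298]
tool_rot: [-0.071, 0.997, -0.0, -0.0]
ft_force: [-2.9, -0.4, -1.2]
grip_width: 0.0002
gripper_force: 1.3
time_s: 27.9
tool_pos: [0.5069, 0.1365, 0.1307]
tool_rot: [-0.071, 0.997, 0.0, 0.001]
ft_force: [-1.2, -0.4, -0.6]
grip_width: 0.0001
gripper_force: 0.6
t 27.9 fix mm [-79.8 109.6] z 130.7 jaw az 98.12 w 0.1 F [-1.2 -0.4 -0.6] q6 0.12
```

```bash
python3 -m inch '[[0,[0.001,0.0001,0],0],[0,[0.001,0.0001,0],0],[0,[0,0,0],0]]'; python3 -m inch '[[0,[0.001,0.0001,0],0],[0,[0.001,0.0001,0],0],[0,[0,0,0],0]]';python3 -c "from f import *; st()"
```

```text
time_s: 28.2
tool_pos: [0.5082, 0.1366, 0.1307]
tool_rot: [-0.071, 0.997, 0.0, 0.0]
ft_force: [-2.9, -0.2, 0.8]
grip_width: 0.0003
gripper_force: 1.0
time_s: 28.5
tool_pos: [0.5084, 0.1366, 0.1305]
tool_rot: [-0.071, 0.997, 0.0, -0.001]
ft_force: [-6.6, -0.1, 4.7]
grip_width: -0.0001
gripper_force: 4.1
t 28.5 fix mm [-78.3 109.5] z 130.5 jaw az 98.13 w -0.1 F [-6.6 -0.1  4.7] q6 0.12
```

```bash
python3 -m inch '[[0,[0.0015,0.0002,0],0],[0,[0.0015,0.0002,0],0],[0,[0,0,0],0]]';python3 -c "from f import *; st()"
python3 -m inch '[[0,[-0.006,-0.0008,0],0],[0,[-0.01,-0.0014,0],0],[0,[-0.03,-0.004,0],0],[0,[-0.03,-0.004,0.02],0],[0,[-0.02,0.02,0.04],0],[0,[-0.02,0.03,0.03],0],[0,[-0.02,0.03,0.03],0],[0,[0,0.04,0],0],[0,[0,0.04,0],0],[0,[0,0.04,0],0],[0,[0,0.04,0],0],[0,[0,0,0],0]]'; python3 k.py
python3 - <<'E'
from f import *
c=cam("side"); u,v=proj(c,np.r_[O+rot(Y)@np.array([-.02,.1]),.08])[0].astype(int); cv2.imwrite("pics/side_i.png",cv2.resize(c["color"][v-50:v+50,u-65:u+65,::-1],None,fx=6,fy=6,interpolation=cv2.INTER_CUBIC))
E
```

```text
time_s: 28.8
tool_pos: [0.5086, 0.1366, 0.1304]
tool_rot: [-0.071, 0.997, -0.0, -0.004]
ft_force: [-13.0, -1.0, 10.2]
grip_width: 0.0
gripper_force: 8.4
t 28.8 fix mm [-78.1 109.5] z 130.4 jaw az 98.15 w 0.0 F [-13.   -1.   10.2] q6 0.12
time_s: 30.0
tool_pos: [0.3769, 0.3712, 0.2496]
tool_rot: [-0.073, 0.997, 0.001, 0.001]
ft_force: [0.3, -1.0, -1.1]
grip_width: -0.0001
gripper_force: 0.0
t 30.0 fix mm [-175.6  360.3] z 249.6 jaw az 98.39 w -0.1 F [ 0.3 -1.  -1.1] q6 0.63
side
   p_far      off  -1.83 mm  slope   0.88 deg  sd 0.57 n 40
   p_near     off  -1.83 mm  slope  -6.58 deg  sd 0.61 n 40
   front-     off   2.24 mm  slope  -1.89 deg  sd 0.17 n 40
   rear+      off   2.54 mm  slope  -1.95 deg  sd 0.18 n 40
   left-      off   0.49 mm  slope   2.37 deg  sd 0.63 n 40
   left+      off  -4.50 mm  slope  -0.00 deg  sd 0.00 n 34
   fence+     off   0.92 mm  slope   0.49 deg  sd 0.72 n 39
   rim [133, 133, 133, 133, 133, 133, 132, 131, 129, 126, 121, 115, 108, 100, 93, 86, 81, 78, 77, 76, 75, 75, 75, 74, 75]
   front [152, 151, 151, 150, 150, 151, 151, 151, 151, 151, 149, 147, 143, 136, 126, 114, 104, 98, 95, 94, 94, 94, 95, 95, 95]
top
   p_far      off   0.81 mm  slope  -0.53 deg  sd 0.63 n 36
   p_near     off   3.62 mm  slope  -0.57 deg  sd 0.38 n 40
   front-     off   1.01 mm  slope   0.49 deg  sd 0.67 n 22
   rear+      off   3.53 mm  slope   0.22 deg  sd 0.49 n 40
   left-      off  -4.41 mm  slope  -0.34 deg  sd 0.28 n 39
   left+      off   1.52 mm  slope  -0.80 deg  sd 0.80 n 40
   fence+     off   3.45 mm  slope   0.25 deg  sd 0.35 n 40
   rim [139, 139, 139, 139, 139, 139, 139, 139, 139, 140, 141, 142, 144, 148, 152, 155, 158, 160, 162, 163, 164, 164, 164, 165, 165]
   front [159, 159, 158, 157, 157, 156, 156, 156, 157, 158, 158, 158, 158, 158, 157, 157, 157, 159, 160, 162, 163, 163, 164, 164, 165]
```

View pics/side_i.png

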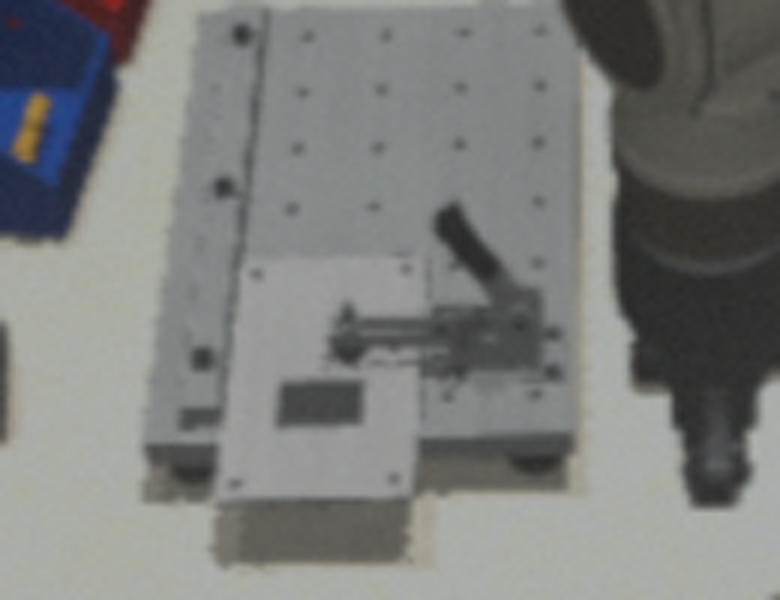

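The clamp is shut: the handle leans forward (450,215) and the rubber foot is on the plate (347,345). The plate did not move; it is still flush with the fence with about 40.5 mm of overhang. Handing in.

```bash
python3 -c "from workcell import env; print(env.sign_off())"
```

```text
the job is handed in; nothing more can be done
None
```

The job is handed in at about 30 s: the plate sits flush against the fence with its front end square and about 40.5 mm over the open edge (by camera and contact), the clamp handle is at its stop, and the bystanders were not touched.

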